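Roll a pump barrel into the vee cradle of a gauge calibration stand and clamp it

ROBOT

A 7-joint arm with a two-finger parallel gripper is mounted at the origin on the work surface. World frame = base frame: x ahead of the robot, y to its left, z up, the work surface at z = 0. Lengths are in m, angles in rad, forces in N, time in s.
With the tool pointing down it reaches from about 0.4 to 0.9 m from the base axis. Payload 5.6 kg.
Tool frame: the origin (TCP) lies midway between the tips of the shut fingers; the grasp point (between the pads) lies 19 mm behind it (arm.grasp_offset is the distance from the TCP to the grasp point, in m); z points along the fingers, y is the line along which they close (so a half turn about z gives the same grasp; the last joint's range is limited). The gripper opens to 92 mm and grips with 3 to 60 N. Pads are 20 mm wide; open, the fingers measure 128 mm over their backs; the gripper's body (75 mm by 189 mm) begins 69 mm behind the grasp point.
Start: joints at [-1.237, 0.468, -0.012, 1.603, 0.006, 1.071, -0.056], TCP at [0.239, 0.604, 0.215] pointing down, gripper open.
Joint ranges: [-2.53, 2.53], [-0.31, 2.02], [-1.57, 1.55], [0.28, 2.44], [-1.29, 4.43], [0.15, 1.84], [-2.92, 2.92]. Speed limits (rad/s): [2.57, 2.57, 3.14, 3.14, 3.14, 3.14, 3.14].

INTERFACE

Orientations are given as a unit quaternion [w, x, y, z].
In Python, from station import arm, viewer gives the robot as it stands.
- The arm moves only by the tool arm_command, never from a script. Its argument "series" is a list of rows, each an object of numbers: "gripper": the gripper's target within -1 to 1 (shut at 1, half-way at 0, fully open at -1); "tx", "ty", "tz": the shift along the world's x, y, z in units of 200 mm (1.0 is 200 mm); "spin": the turn about the world's z in units of 180 degrees (1.0 is 180 degrees). In form: [{"gripper": .., "tx": .., "ty": .., "tz": .., "spin": ..}, ...]. A call has exactly 8 rows; each row is the pose to reach, as a shift and turn from the pose commanded when the call began, turning the shorter way round; what a row does not reach only later rows make up. A row lasts 1/8 s, in which the tool goes at most 62.5 mm and 10.7 degrees, less where a joint would pass 70% of its speed; a pose out of reach is approached as far as the arm can. A call with a number of a shift or a turn outside -1 to 1 is refused whole. A call with a gripper value outside its range is refused whole. The fingers move at their own pace and stop on an object; "newtons" is the grip in N (left out, the last holds). Time passes only in rows, so rows that repeat a pose let the fingers close, or fill a call up. It gives the time, the measured TCP pose, the force, the opening and the grip force at its end, in the units of the state.
- arm.observe(): the state, without advancing time (a new reading comes with each control period).
- viewer.grab_frame(name): name is "scene" or "top" or "wrist"; returns a dict with "image" (384x512x3 uint8, red, green, blue), "depth" (384x512 float32, m along the optical axis (not along the pixel's ray), 0 where there is no reading), "camera_matrix" (3x3 intrinsics, pixels), "R" (3x3) and "t" (3): a world point X has camera coordinates R X + t; the wrist camera has in their place "mount" (4x4, takes a point from camera to tool coordinates, whose origin is the TCP and whose axes are the flange's). Camera axes: x right, y down, z forward; pixel columns grow to the right and rows downward; lengths in m; the calibration is good to about 2 mm. A picture is of the moment at which its call begins: read the wrist's pose just before it.
- arm.job_done(): hands the job in; it is judged then, once.
Trained networks look in a picture, given as the dict that the camera call returned (one of the last four; its "shot" number tells which), for a name from the list of things; names that differ only in an ending like _2 or _b are one class to them, and where a whole thing is asked for, a point or a joint stands for the part that bears it (a point fixed in the world has none). Each returns a list of dicts, best first, with "confidence" (0 to 1); they miss things now and then, are a little off and sometimes report something else, mostly with a low value. They report only what shows in the picture. A call takes as long as a camera call. They do not tell look-alikes from the thing itself.
- viewer.outline_of(target, picture): "pixels" (384x512 bool, what is visible of it) and "extent" ([left, top, right, bottom] in pixels, round what is visible of it).
- viewer.spot_point(target, picture): "xy" ([column, row] in pixels: a listed point, or the origin of a listed thing).
The state is a dict: "t": time; "qpos": joint angles; "dq": joint speeds; "effort": joint torques, N m; "tool_pos": TCP position; "tcp_rot": TCP orientation; "force": force on the tool from outside, world axes, zero at the start; "torque": the same for the moment, N m; "finger_gap": opening from 0.0 (shut) to 1.0 (fully open); "finger_force": force on a finger pad.
Only numpy, scipy, OpenCV 4.12 (cv2) and the standard library are available. Lean on these libraries where they do the work, as an engineer would, in place of code of your own. Each camera call takes 0.05 s, during which the arm holds its last target. There are 200 camera calls.

TASK

On the gauge calibration stand, roll the steel pump barrel up the short ramp, under the manifold pipe, until it drops into the vee cradle; roll it, do not lift it off. Let go and let it settle by itself, square in the vee, with the clamp still open; then swing the clamp arm over until its pad bears on the barrel. Do not disturb the jar, the spanner or the loose gauge.

Things in the scene. Friction and masses are not known exactly. Their poses are not given: they have to be found in the camera images.
- stand: Calibration stand, fixed to the bench: pale cast base 235 x 260 mm, 20 mm high. Origin at bench level under the bottom line of the vee, midway along it; z up, y along the vee, x the way the barrel rolls: to the robot's left, within about 0.35 rad (stand yaw 1.25 to 1.8 rad). All offsets below are in this frame. y points back to the robot, so the post and gauge are at the far end.
- vee_bottom (a point): Middle of the bottom line of the steel 90 degree vee cradle, at x 0, y 0, z 30 mm. The vee is 130 mm long in y; its near flank rises to the ramp's crest, its far flank to x 36, z 66 mm. A seated barrel has its centre at x 0, z 58 mm.
- ramp_crest (a point): Middle of the top edge of the aluminium ramp, where it meets the vee: x -22, z 52 mm. The ramp, 200 mm wide in y, rises straight at 5 degrees from x -125, z 43 mm to here. On it two stubs, 4 mm high, at x -98 to -92, y +-50 to +-75 mm, keep the barrel from rolling back.
- pipe_mid (a point): Middle of the steel manifold pipe that crosses above the ramp along y, at x -82, z 222 mm; 24 mm diameter, from y -145 to 92 mm (small collars, 34 mm), held by one 24 mm post at y -125 mm with a 72 mm gauge on it, up to z 324 mm. A tool pointing straight down cannot follow the barrel beneath it; one tilted about 45 degrees, fingers pointing ahead (+x) and down, can, from the ramp's low side.
- barrel_center (a point): Centre of the pump barrel: a plain loose steel cylinder, 40 mm diameter, 160 mm long, about 0.35 to 0.7 kg, its own y axis along its length. It starts lying across the ramp against the two stubs, centre near x -81, z 67 mm in the stand's frame and up to 12 mm off the middle in y. It rolls freely if pushed at mid-height or a little below; pushed above mid-height it jams.
- clamp (a joint): Clamp arm hinge, rad: 0 = shut, arm level, pointing from its hinge back (-x) over the vee, pad on a seated barrel; grows as the arm swings up and away (+x) (1.57 = upright). Starts between 1.25 and 1.75. Stiff hinge (0.12 N m friction): it stays where it is left; at 60 mm from the hinge it takes about 2 to 4 N.
- clamp_hinge (a point): On the axis of the clamp's hinge, beyond the vee, at x 55, y 0, z 98 mm; axis along y. The arm is a dark steel bar 24 mm wide, 10 mm thick (5 mm either side of the line from hinge to knob), with a rubber pad, 22 mm long, on its inner side 55 mm from the hinge. Two cheeks, 44 mm over all in y, hold the pin and reach 8 mm above it.
- clamp_knob (a point): Centre of the black ball knob, 24 mm diameter, at the free end of the clamp arm, 95 mm from the hinge.
- jar_center (a point): Centre of the closed amber oil jar, 80 mm diameter, 100 mm high, standing on the bench to the left. Leave alone.
- spanner: Loose steel spanner, 180 mm long, lying on the bench to the right. Leave alone.
- gauge_center (a point): Middle of the loose dial gauge, 90 mm diameter, 30 mm thick, lying on its back on the bench to the left. Leave alone.
Mind the look-alikes: they are no part of the job. Of the things shaped like the part that bears barrel_center, the bare steel one is meant.

How it is judged:
On the way:
1. the barrel lies by itself in the vee, centred, square and at rest, not touched by the robot, with the clamp still open (more than 0.6 rad) (x of barrel_center in the frame of stand between -0.004 and 0.004 m and y of barrel_center in the frame of stand between -0.035 and 0.035 m and z of barrel_center in the frame of stand between 0.054 and 0.062 m and angle between the y axis of barrel_center and the y axis of stand, either way round below 0.05 rad and linear speed of barrel below 0.02 m/s and contact force between each of the arm, the fingers and barrel below 0.2 N and value of joint clamp above 0.6 rad), for 0.3 s.
At the end, for the whole second after the job is handed in: The barrel lies at rest in the vee: its centre within 4 mm of the vee's middle plane and of its seated height, within 35 mm of the middle of the vee lengthwise, square to within 0.05 rad; the clamp arm is down on it, within 0.06 rad of level (x of barrel_center in the frame of stand between -0.004 and 0.004 m and y of barrel_center in the frame of stand between -0.035 and 0.035 m and z of barrel_center in the frame of stand between 0.054 and 0.062 m and angle between the y axis of barrel_center and the y axis of stand, either way round below 0.05 rad and linear speed of barrel below 0.02 m/s and value of joint clamp between -0.06 and 0.06 rad); the robot touches nothing.
It fails at once if the barrel is lifted off (its centre rises more than 90 mm above the bench; rolling over the crest it reaches 72 mm) (height (world z) of barrel_center above 0.09 m).
It fails at once if the jar is moved more than 25 mm (distance of jar_center from where it was at the start of the episode above 0.025 m).
It fails at once if the spanner is moved more than 25 mm (distance of spanner from where it was at the start of the episode above 0.025 m).
It fails at once if the loose gauge is moved more than 25 mm (distance of gauge_center from where it was at the start of the episode above 0.025 m).
It also fails if it takes over 54 s, if anything falls off the work surface, if the arm or the gripper's body presses on something with over 40 N, if the wrist force passes 120 N, or if a joint passes its speed limit or range.

## Working session

There is one attempt and no reset: what is moved stays moved. The work goes in short steps, Python scripts to look and compute and a tool call to move; the robot and the scene stay as the last step left them, time stands still between calls to the robot, and variables do not carry over. Pictures are saved under pics/ and viewed, at most 10 in all, crops included, and the job is handed in when it is done.

Besides the shell and the picture viewer there is one more tool, called after "Emit:" as name(argument=value, ...) on one line, values as JSON. arm_command: Moves the arm, as the interface text tells. Its arguments: {"type":"object","properties":{"series":{"type":"array","items":{"type":"object","properties":{"gripper":{"type":"number"},"tx":{"type":"number"},"ty":{"type":"number"},"tz":{"type":"number"},"spin":{"type":"number"}}}},"newtons":{"type":"number"}},"required":["series"]}

```bash
mkdir -p pics; ls
cat > h.py <<'E'
import numpy as np, cv2
from station import arm, viewer
def world(p,xy,r=2):
    c,v=int(round(xy[0])),int(round(xy[1])); w=p['depth'][max(v-r,0):v+r+1,max(c-r,0):c+r+1]; d=np.median(w[w>0])
    X=d*np.linalg.inv(p['camera_matrix'])@[xy[0],xy[1],1]; return p['R'].T@(X-p['t'])
def cloud(p):
    v,u=np.mgrid[0:384,0:512]; d=p['depth']; K=np.linalg.inv(p['camera_matrix'])
    X=(np.stack([u,v,np.ones_like(u)],-1)@K.T)*d[...,None]; W=(X-p['t'])@p['R']; W[d<=0]=np.nan; return W
def save(p,n): cv2.imwrite('pics/'+n+'.png',cv2.cvtColor(p['image'],cv2.COLOR_RGB2BGR))
E
python3 - <<'E'
from h import *
s=arm.observe(); print(s['t'],s['tool_pos'],s['tcp_rot'],s['qpos'])
for n in ('top','scene'):
    p=viewer.grab_frame(n); save(p,n+'1'); print(n,p['R'].round(3).tolist(),p['t'])
    for k in ('stand','vee_bottom','ramp_crest','pipe_mid','barrel_center','clamp_hinge','clamp_knob','jar_center','spanner','gauge_center'):
        print(k,[(np.round(o['xy']),round(o['confidence'],2),world(p,o['xy']).round(3)) for o in viewer.spot_point(k,p)[:3]])
E
```

```text
pics
0.0 [0.23903467 0.60384095 0.21363688] [-9.05410393e-05  1.87314444e-01  9.82299618e-01 -8.66872917e-04] [-1.23699002  0.46839373 -0.01159795  1.60360604  0.00602581  1.07136997
 -0.05629277]
top [[-0.005, -1.0, -0.017], [-0.998, 0.007, -0.069], [0.069, 0.016, -0.997]] [0.00455534 0.57046985 1.31659611]
stand [(array([278., 190.]), 0.68, array([ 0.551, -0.072,  0.04 ]))]
vee_bottom [(array([280., 188.]), 0.9, array([ 0.561, -0.08 ,  0.035]))]
ramp_crest [(array([288., 186.]), 0.7, array([ 0.566, -0.111,  0.053]))]
pipe_mid [(array([310., 187.]), 0.65, array([ 0.548, -0.166,  0.237])), (array([283., 188.]), 0.33, array([ 0.56 , -0.091,  0.041]))]
barrel_center [(array([303., 115.]), 0.93, array([ 0.83 , -0.17 ,  0.039])), (array([307., 184.]), 0.92, array([ 0.557, -0.156,  0.236])), (array([323., 256.]), 0.74, array([ 0.311, -0.234,  0.039]))]
clamp_hinge [(array([264., 187.]), 0.63, array([ 0.555, -0.024,  0.161]))]
clamp_knob [(array([265., 184.]), 0.62, array([ 0.561, -0.024,  0.204]))]
jar_center [(array([150., 221.]), 0.9, array([0.441, 0.378, 0.101])), (array([265., 184.]),
[... 456 characters left out ...]
(array([231., 241.]), 0.58, array([ 0.562, -0.103,  0.049]))]
pipe_mid [(array([207., 197.]), 0.62, array([ 0.562, -0.175,  0.233]))]
barrel_center [(array([283., 321.]), 0.91, array([ 0.839, -0.183,  0.038])), (array([216., 245.]), 0.68, array([ 0.579, -0.167,  0.084])), (array([145., 227.]), 0.63, array([ 0.334, -0.235,  0.031]))]
clamp_hinge [(array([254., 213.]), 0.87, array([ 0.573, -0.028,  0.114]))]
clamp_knob []
jar_center [(array([314., 160.]), 0.78, array([0.457, 0.359, 0.076]))]
spanner [(array([120., 276.]), 0.56, array([ 0.434, -0.376,  0.004]))]
gauge_center [(array([355., 195.]), 0.71, array([0.642, 0.354, 0.03 ])), (array([238., 239.]), 0.35, array([ 0.676, -0.178,  0.174]))]
```

View pics/top1.png

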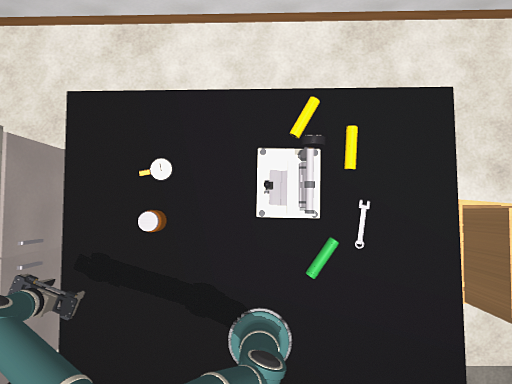

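View pics/scene1.png

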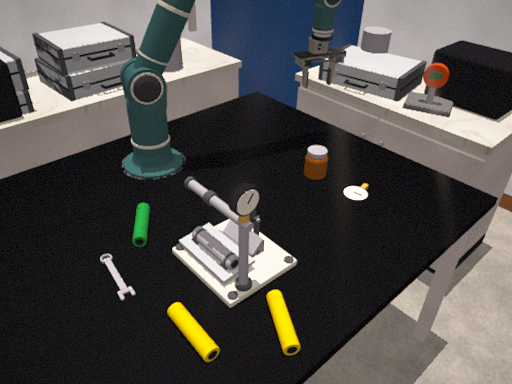

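Run:
```python
from h import *
p=viewer.grab_frame('top'); W=cloud(p); hsv=cv2.cvtColor(p['image'],cv2.COLOR_RGB2HSV)
m=(W[...,2]>.012)&(W[...,2]<.035)&(abs(W[...,0]-.56)<.2)&(W[...,1]>-.26)&(W[...,1]<.1)&(hsv[...,1]<80)
n,l,st,_=cv2.connectedComponentsWithStats(m.astype(np.uint8)); m=l==1+st[1:,4].argmax()
r=cv2.minAreaRect(W[m][:,:2].astype(np.float32)*1000); print('base',r)
a=W[(W[...,2]>.2)&(W[...,2]<.245)&(abs(W[...,1]+.16)<.06)&(abs(W[...,0]-.56)<.16)]
vx,vy,x0,y0=cv2.fitLine(a[:,:2].astype(np.float32),cv2.DIST_HUBER,0,.001,.001).ravel()
print('pipe dir',np.degrees(np.arctan2(vy,vx)),x0,y0,'at x=.5,.6: y',[y0+(x-x0)*vy/vx for x in(.5,.6)],'xrange',a[:,0].min(),a[:,0].max(),a[:,2].max())
for q in ('top','scene'):
    P=p if q=='top' else viewer.grab_frame('scene'); C=cloud(P); H=cv2.cvtColor(P['image'],cv2.COLOR_RGB2HSV)
    for nm,lo,hi in(('yel',22,38),('grn',50,75)):
        mm=((H[...,0]>lo)&(H[...,0]<hi)&(H[...,1]>120)&(H[...,2]>50)&(C[...,2]>.005)&(C[...,2]<.06)&(C[...,0]>.2)&(C[...,1]<.1)&(C[...,1]>-.5))
        n,l,st,_=cv2.connectedComponentsWithStats(mm.astype(np.uint8))
        for i in range(1,n):
            if st[i,4]>100:
                A=C[l==i]; rr=cv2.minAreaRect(A[:,:2].astype(np.float32)*1000); print(q,nm,st[i,4],np.round(rr[0]),np.round(rr[1]),rr[2],cv2.boxPoints(rr).round().tolist(),A[:,2].max())
```

```text
base ((579.887939453125, -110.92565155029297), (235.1920623779297, 259.6947021484375), 88.5080795288086)
pipe dir -1.567012 0.57003707 -0.16392383 at x=.5,.6: y [np.float32(-0.16200787), np.float32(-0.16474351)] xrange 0.46804956103025736 0.6817743929410334 0.24331699246010816
top yel 447 [ 830. -176.] [ 39. 169.] 59.67152786254883 [[748.0, -151.0], [893.0, -236.0], [913.0, -202.0], [768.0, -117.0]] 0.04785030582018554
top yel 469 [ 712. -349.] [ 46. 165.] 85.52915954589844 [[628.0, -365.0], [793.0, -378.0], [797.0, -332.0], [632.0, -319.0]] 0.049841952067427794
top grn 492 [ 303. -234.] [ 46. 162.] 54.170528411865234 [[224.0, -205.0], [355.0, -300.0], [382.0, -262.0], [251.0, -167.0]] 0.04624160584642242
scene yel 1042 [ 827. -175.] [ 39. 165.] 59.48944091796875 [[746.0, -150.0], [888.0, -234.0], [908.0, -200.0], [766.0, -116.0]] 0.0421952515051129
scene yel 1153 [ 710. -346.] [ 40. 163.] 86.19894409179688 [[627.0, -361.0], [790.0, -372.0], [793.0, -332.0], [630.0, -321.0]] 0.041956815137911774
scene grn 530 [ 303. -230.] [ 39. 168.] 54.581356048583984 [[223.0, -198.0], [360.0, -295.0], [383.0, -263.0], [246.0, -166.0]] 0.04321049609129875
```

Emit:
arm_command(series=[{"gripper": -1, "tx": 0.1, "ty": -0.125, "tz": 0.1, "spin": 0.015}, {"gripper": -1, "tx": 0.2, "ty": -0.25, "tz": 0.2, "spin": 0.03}, {"gripper": -1, "tx": 0.3, "ty": -0.375, "tz": 0.3, "spin": 0.045}, {"gripper": -1, "tx": 0.4, "ty": -0.5, "tz": 0.4, "spin": 0.06}, {"gripper": -1, "tx": 0.5, "ty": -0.625, "tz": 0.45, "spin": 0.075}, {"gripper": -1, "tx": 0.6, "ty": -0.75, "tz": 0.45, "spin": 0.09}, {"gripper": -1, "tx": 0.7, "ty": -0.875, "tz": 0.45, "spin": 0.1}, {"gripper": -1, "tx": 0.75, "ty": -1.0, "tz": 0.45, "spin": 0.1}], newtons=60)

```text
t: 2.2
tool_pos: [0.3903, 0.4032, 0.3047]
tcp_rot: [0.0, 0.032, 0.999, 0.0]
force: [-0.1, -0.3, 0.3]
finger_gap: 1.0
finger_force: 0.0
```

Emit:
arm_command(series=[{"gripper": -1, "tx": 0.06, "ty": -0.125}, {"gripper": -1, "tx": 0.12, "ty": -0.25}, {"gripper": -1, "tx": 0.18, "ty": -0.375}, {"gripper": -1, "tx": 0.25, "ty": -0.5}, {"gripper": -1, "tx": 0.31, "ty": -0.625}, {"gripper": -1, "tx": 0.37, "ty": -0.75}, {"gripper": -1, "tx": 0.44, "ty": -0.875}, {"gripper": -1, "tx": 0.5, "ty": -1.0}])

```text
invalid input
```

Emit:
arm_command(series=[{"gripper": -1, "ty": -0.125}, {"gripper": -1, "ty": -0.25}, {"gripper": -1, "ty": -0.375}, {"gripper": -1, "ty": -0.5}, {"gripper": -1, "ty": -0.625}, {"gripper": -1, "ty": -0.75}, {"gripper": -1, "ty": -0.875}, {"gripper": -1, "ty": -1.0}])

```text
invalid input
```

Emit:
arm_command(series=[{"gripper": -1, "tx": 0.06, "ty": -0.125, "tz": 0, "spin": 0}, {"gripper": -1, "tx": 0.12, "ty": -0.25, "tz": 0, "spin": 0}, {"gripper": -1, "tx": 0.18, "ty": -0.375, "tz": 0, "spin": 0}, {"gripper": -1, "tx": 0.25, "ty": -0.5, "tz": 0, "spin": 0}, {"gripper": -1, "tx": 0.31, "ty": -0.625, "tz": 0, "spin": 0}, {"gripper": -1, "tx": 0.37, "ty": -0.75, "tz": 0, "spin": 0}, {"gripper": -1, "tx": 0.44, "ty": -0.875, "tz": 0, "spin": 0}, {"gripper": -1, "tx": 0.5, "ty": -1.0, "tz": 0, "spin": 0}])

```text
t: 3.2
tool_pos: [0.4896, 0.2035, 0.3048]
tcp_rot: [0.0, 0.031, 1.0, 0.0]
force: [-0.1, -0.1, -0.3]
finger_gap: 1.0
finger_force: 0.0
```

Emit:
arm_command(series=[{"gripper": -1, "tx": 0, "ty": -0.125, "tz": 0, "spin": 0}, {"gripper": -1, "tx": 0, "ty": -0.25, "tz": 0, "spin": 0}, {"gripper": -1, "tx": 0, "ty": -0.375, "tz": 0, "spin": 0}, {"gripper": -1, "tx": 0, "ty": -0.5, "tz": 0, "spin": 0}, {"gripper": -1, "tx": 0, "ty": -0.625, "tz": 0, "spin": 0}, {"gripper": -1, "tx": 0, "ty": -0.75, "tz": 0, "spin": 0}, {"gripper": -1, "tx": 0, "ty": -0.875, "tz": 0, "spin": 0}, {"gripper": -1, "tx": 0, "ty": -1.0, "tz": 0, "spin": 0}])

```text
t: 4.2
tool_pos: [0.4891, 0.0036, 0.3048]
tcp_rot: [0.0, 0.031, 1.0, 0.0]
force: [0.9, -1.4, 0.1]
finger_gap: 1.0
finger_force: 0.0
```

Emit:
arm_command(series=[{"gripper": -1, "tx": 0, "ty": -0.125, "tz": 0, "spin": 0}, {"gripper": -1, "tx": 0, "ty": -0.25, "tz": 0, "spin": 0}, {"gripper": -1, "tx": 0, "ty": -0.375, "tz": 0, "spin": 0}, {"gripper": -1, "tx": 0, "ty": -0.5, "tz": 0, "spin": 0}, {"gripper": -1, "tx": 0, "ty": -0.625, "tz": 0, "spin": 0}, {"gripper": -1, "tx": 0, "ty": -0.75, "tz": 0, "spin": 0}, {"gripper": -1, "tx": 0, "ty": -0.875, "tz": 0, "spin": 0}, {"gripper": -1, "tx": 0, "ty": -1.0, "tz": 0, "spin": 0}])

```text
t: 5.2
tool_pos: [0.4892, -0.1964, 0.3048]
tcp_rot: [0.0, 0.031, 1.0, 0.0]
force: [-0.1, -0.1, 0.2]
finger_gap: 1.0
finger_force: 0.0
```

Emit:
arm_command(series=[{"gripper": -1, "tx": 0.1, "ty": -0.12, "tz": 0, "spin": 0}, {"gripper": -1, "tx": 0.2, "ty": -0.25, "tz": 0, "spin": 0}, {"gripper": -1, "tx": 0.3, "ty": -0.37, "tz": 0, "spin": 0}, {"gripper": -1, "tx": 0.45, "ty": -0.5, "tz": 0, "spin": 0}, {"gripper": -1, "tx": 0.6, "ty": -0.62, "tz": 0, "spin": 0}, {"gripper": -1, "tx": 0.75, "ty": -0.7, "tz": 0, "spin": 0}, {"gripper": -1, "tx": 0.9, "ty": -0.76, "tz": -0.1, "spin": 0}, {"gripper": -1, "tx": 1.0, "ty": -0.76, "tz": -0.25, "spin": 0}])

```text
t: 6.2
tool_pos: [0.6904, -0.349, 0.2544]
tcp_rot: [0.001, 0.032, 0.999, -0.001]
force: [-0.5, 0.2, -0.1]
finger_gap: 0.997
finger_force: 0.0
```

Emit:
arm_command(series=[{"gripper": -1, "tx": 0.08, "ty": 0, "tz": -0.1, "spin": 0}, {"gripper": -1, "tx": 0.16, "ty": 0, "tz": -0.25, "spin": 0}, {"gripper": -1, "tx": 0.25, "ty": 0, "tz": -0.4, "spin": 0}, {"gripper": -1, "tx": 0.25, "ty": 0, "tz": -0.55, "spin": 0}, {"gripper": -1, "tx": 0.25, "ty": 0, "tz": -0.7, "spin": 0}, {"gripper": -1, "tx": 0.25, "ty": 0, "tz": -0.8, "spin": 0}, {"gripper": -1, "tx": 0.25, "ty": 0, "tz": -0.9, "spin": 0}, {"gripper": -1, "tx": 0.25, "ty": 0, "tz": -0.95, "spin": 0}])

```text
t: 7.2
tool_pos: [0.739, -0.3475, 0.0635]
tcp_rot: [-0.0, 0.031, 1.0, 0.0]
force: [0.3, 0.4, -0.3]
finger_gap: 1.0
finger_force: 0.0
```

Emit:
arm_command(series=[{"gripper": -1, "tx": 0, "ty": 0, "tz": -0.1, "spin": 0}, {"gripper": -1, "tx": 0, "ty": 0, "tz": -0.2, "spin": 0}, {"gripper": -1, "tx": 0, "ty": 0, "tz": -0.3, "spin": 0}, {"gripper": 1, "tx": 0, "ty": 0, "tz": -0.3, "spin": 0}, {"gripper": 1, "tx": 0, "ty": 0, "tz": -0.3, "spin": 0}, {"gripper": 1, "tx": 0, "ty": 0, "tz": -0.3, "spin": 0}, {"gripper": 1, "tx": 0, "ty": 0, "tz": -0.3, "spin": 0}, {"gripper": 1, "tx": 0, "ty": 0, "tz": -0.3, "spin": 0}], newtons=60)

```text
t: 8.2
tool_pos: [0.7393, -0.3476, 0.0049]
tcp_rot: [0.0, 0.031, 1.0, -0.0]
force: [-0.3, -0.4, 0.3]
finger_gap: 0.48
finger_force: 0.0
```

Emit:
arm_command(series=[{"gripper": 1, "tx": 0, "ty": 0, "tz": 0, "spin": 0}, {"gripper": 1, "tx": 0, "ty": 0, "tz": 0, "spin": 0}, {"gripper": 1, "tx": 0, "ty": 0, "tz": 0, "spin": 0}, {"gripper": 1, "tx": 0, "ty": 0, "tz": 0, "spin": 0}, {"gripper": 1, "tx": -0.05, "ty": 0, "tz": 0.1, "spin": 0}, {"gripper": 1, "tx": -0.1, "ty": 0, "tz": 0.2, "spin": 0}, {"gripper": 1, "tx": -0.2, "ty": 0, "tz": 0.3, "spin": 0}, {"gripper": 1, "tx": -0.3, "ty": 0, "tz": 0.4, "spin": 0}])

```text
t: 9.2
tool_pos: [0.6781, -0.3472, 0.085]
tcp_rot: [-0.0, 0.031, 1.0, 0.0]
force: [0.8, -0.1, -4.7]
finger_gap: 0.423
finger_force: 60.0
```

Emit:
arm_command(series=[{"gripper": 1, "tx": -0.1, "ty": 0, "tz": 0, "spin": -0.05}, {"gripper": 1, "tx": -0.2, "ty": 0, "tz": 0, "spin": -0.1}, {"gripper": 1, "tx": -0.3, "ty": 0, "tz": 0, "spin": -0.15}, {"gripper": 1, "tx": -0.4, "ty": 0, "tz": 0, "spin": -0.2}, {"gripper": 1, "tx": -0.45, "ty": 0, "tz": 0, "spin": -0.25}, {"gripper": 1, "tx": -0.5, "ty": 0, "tz": 0, "spin": -0.3}, {"gripper": 1, "tx": -0.55, "ty": 0, "tz": 0, "spin": -0.35}, {"gripper": 1, "tx": -0.6, "ty": 0, "tz": 0, "spin": -0.4}])

```text
t: 10.2
tool_pos: [0.5586, -0.347, 0.0848]
tcp_rot: [-0.0, 0.615, 0.789, 0.0]
force: [-0.1, -0.2, -4.1]
finger_gap: 0.421
finger_force: 60.0
```

Emit:
arm_command(series=[{"gripper": 1, "tx": 0, "ty": 0, "tz": 0, "spin": -0.04}, {"gripper": 1, "tx": 0, "ty": 0, "tz": 0, "spin": -0.087}, {"gripper": 1, "tx": 0, "ty": 0, "tz": 0, "spin": -0.087}, {"gripper": 1, "tx": 0, "ty": 0, "tz": 0, "spin": -0.087}, {"gripper": 1, "tx": 0, "ty": 0, "tz": 0, "spin": -0.087}, {"gripper": 1, "tx": 0, "ty": 0, "tz": 0, "spin": -0.087}, {"gripper": 1, "tx": 0, "ty": 0, "tz": 0, "spin": -0.087}, {"gripper": 1, "tx": 0, "ty": 0, "tz": 0, "spin": -0.087}])

```text
t: 11.2
tool_pos: [0.5592, -0.3476, 0.0846]
tcp_rot: [0.0, 0.715, 0.699, -0.0]
force: [-0.2, 0.1, -5.1]
finger_gap: 0.424
finger_force: 60.0
```

```bash
cat >> h.py <<'E'
O=np.array([.560,-.0815]); EX=np.array([.027,.9996]); EY=np.array([-.9996,.027])
def stand(W): d=W[...,:2]-O; return np.stack([d@EX,d@EY,W[...,2]],-1)
E
python3 - <<'E'
from h import *
print(arm.observe()['tool_pos'],arm.observe()['tcp_rot'])
for q in ('top','scene'):
    P=viewer.grab_frame(q); save(P,q+'2'); C=cloud(P); S=stand(C); H=cv2.cvtColor(P['image'],cv2.COLOR_RGB2HSV)
    b=(abs(S[...,0]+.081)<.021)&(S[...,2]>.06)&(S[...,2]<.093)&(abs(S[...,1])<.11)
    B=S[b]; print(q,'barrel',len(B),B[:,0].min(),B[:,0].max(),np.percentile(B[:,1],[0,1,99,100]),B[:,2].max())
    y=(H[...,0]>22)&(H[...,0]<38)&(H[...,1]>120)&(H[...,2]>50)&(S[...,0]<-.03)&(abs(S[...,1])<.1)
    A=S[y]; 
    if len(A):
        print('decoy',len(A),A.min(0),A.max(0))
        for lo in np.arange(-.33,-.09,.03):
            k=A[(A[:,0]>lo)&(A[:,0]<lo+.03)]
            if len(k)>10: print(round(lo,2),len(k),'y',k[:,1].min().round(4),k[:,1].max().round(4),'ztop',np.percentile(k[:,2],[50,95,100]).round(4))
E
```

```text
[ 0.55918195 -0.34763882  0.08460339] [ 2.09929888e-05  7.14741699e-01  6.99388521e-01 -1.99869506e-06]
top barrel 332 -0.08708777046161616 -0.061645154839519795 [-0.08794469 -0.08694063  0.06968452  0.06975112] 0.09277901984457766
decoy 268 [-0.25718887 -0.02442992 -0.00301986] [-0.12540436  0.03520752  0.51737973]
-0.27 16 y -0.0244 -0.0092 ztop [0.1149 0.1199 0.1203]
-0.24 75 y -0.0241 0.0115 ztop [0.1174 0.1231 0.1243]
-0.21 92 y -0.0237 0.0124 ztop [0.117  0.1223 0.1252]
-0.18 82 y -0.0231 0.016 ztop [0.1171 0.1235 0.488 ]
scene barrel 769 -0.10193747233193633 -0.06304474040349897 [-0.0929013  -0.09117393  0.06721208  0.07023237] 0.08959133427456333
decoy 622 [-0.31788657 -0.0563691  -0.00377444] [-0.1136656   0.09749757  0.17826688]
-0.33 165 y -0.0266 0.0106 ztop [0.1121 0.1195 0.1223]
-0.3 214 y -0.0564 0.0975 ztop [0.1141 0.1205 0.1783]
-0.27 15 y -0.0259 0.0611 ztop [0.0999 0.1196 0.1202]
-0.24 30 y -0.0263 -0.0188 ztop [0.0938 0.0992 0.1013]
-0.21 64 y -0.0266 0.0555 ztop [0.1018 0.1169 0.1193]
-0.18 127 y -0.0273 0.0595 ztop [0.1129 0.1185 0.1205]
```

Run:
```python
from h import *
print(viewer.grab_frame('wrist')['mount'].round(3))
a=cv2.imread('pics/scene2.png')[100:340,60:380]; cv2.imwrite('pics/c2.png',cv2.resize(a,None,fx=2.4,fy=2.4,interpolation=3))
```

```text
[[ 0.    -0.957 -0.288  0.082]
 [ 1.    -0.     0.002  0.   ]
 [-0.002 -0.288  0.957 -0.171]
 [ 0.     0.     0.     1.   ]]
```

View pics/c2.png

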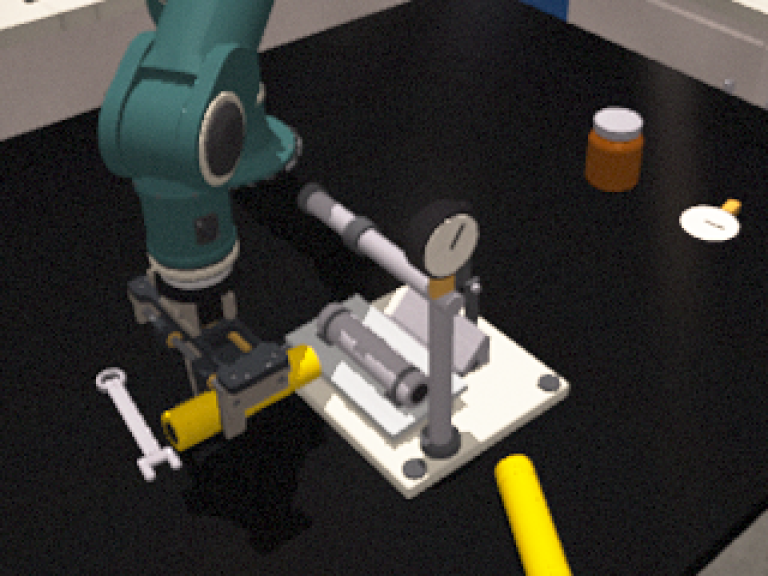

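Run:
```python
from h import *
t=arm.observe()['tool_pos']; ts=stand(np.array(t)); print(ts)
for q in ('top','scene'):
    P=viewer.grab_frame(q); S=stand(cloud(P))-ts
    for z in np.arange(.06,.42,.03):
        k=S[(S[...,2]>z)&(S[...,2]<z+.03)&(abs(S[...,1])<.12)&(abs(S[...,0])<.13)]
        if len(k)>8: print(q,'z',round(z,2),len(k),'x',np.percentile(k[:,0],[1,99]).round(3),'y',np.percentile(k[:,1],[1,99]).round(3))
```

```text
[-0.26603598 -0.00641316  0.08458266]
top z 0.09 97 x [-0.019  0.032] y [-0.082 -0.014]
top z 0.12 247 x [-0.03   0.032] y [-0.093  0.095]
top z 0.33 162 x [-0.05   0.081] y [-0.053  0.05 ]
top z 0.36 537 x [-0.042  0.081] y [-0.046  0.043]
top z 0.39 604 x [-0.003  0.111] y [-0.019  0.074]
scene z 0.06 38 x [-0.028  0.028] y [-0.086  0.082]
scene z 0.09 669 x [-0.031  0.03 ] y [-0.092  0.084]
scene z 0.12 1006 x [-0.03   0.029] y [-0.094  0.092]
scene z 0.15 125 x [-0.036  0.023] y [-0.036  0.039]
scene z 0.18 401 x [-0.037  0.033] y [-0.037  0.014]
scene z 0.21 456 x [-0.037  0.032] y [-0.037  0.01 ]
scene z 0.24 457 x [-0.035  0.029] y [-0.047  0.008]
scene z 0.27 481 x [-0.038  0.04 ] y [-0.047  0.013]
scene z 0.3 624 x [-0.056  0.069] y [-0.057  0.013]
scene z 0.33 1171 x [-0.055  0.079] y [-0.056  0.014]
scene z 0.36 1464 x [-0.041  0.097] y [-0.046  0.039]
scene z 0.39 1129 x [0.001 0.125] y [-0.017  0.06 ]
```

Emit:
arm_command(series=[{"gripper": 1, "tx": 0.01, "ty": 0, "tz": -0.05, "spin": 0}, {"gripper": 1, "tx": 0.02, "ty": 0, "tz": -0.1, "spin": 0}, {"gripper": 1, "tx": 0.02, "ty": 0.03, "tz": -0.125, "spin": 0}, {"gripper": 1, "tx": 0.023, "ty": 0.07, "tz": -0.125, "spin": 0}, {"gripper": 1, "tx": 0.023, "ty": 0.11, "tz": -0.125, "spin": 0}, {"gripper": 1, "tx": 0.023, "ty": 0.15, "tz": -0.125, "spin": 0}, {"gripper": 1, "tx": 0.023, "ty": 0.18, "tz": -0.125, "spin": 0}, {"gripper": 1, "tx": 0.023, "ty": 0.205, "tz": -0.125, "spin": 0}])

```text
t: 12.45
tool_pos: [0.564, -0.3061, 0.0598]
tcp_rot: [0.0, 0.715, 0.699, 0.0]
force: [0.6, 0.3, -4.6]
finger_gap: 0.423
finger_force: 60.0
```

Emit:
arm_command(series=[{"gripper": 1, "tx": 0.001, "ty": 0.025, "tz": 0, "spin": 0}, {"gripper": 1, "tx": 0.001, "ty": 0.05, "tz": 0, "spin": 0}, {"gripper": 1, "tx": 0.002, "ty": 0.075, "tz": 0, "spin": 0}, {"gripper": 1, "tx": 0.003, "ty": 0.1, "tz": 0, "spin": 0}, {"gripper": 1, "tx": 0.003, "ty": 0.125, "tz": 0, "spin": 0}, {"gripper": 1, "tx": 0.004, "ty": 0.15, "tz": 0, "spin": 0}, {"gripper": 1, "tx": 0.005, "ty": 0.175, "tz": 0, "spin": 0}, {"gripper": 1, "tx": 0.005, "ty": 0.2, "tz": 0, "spin": 0}])

```text
t: 13.45
tool_pos: [0.5649, -0.2664, 0.0596]
tcp_rot: [0.0, 0.715, 0.699, -0.0]
force: [-0.4, -1.8, -4.6]
finger_gap: 0.424
finger_force: 60.0
```

Run:
```python
from h import *
print(stand(np.array(arm.observe()['tool_pos'])),arm.observe()['force'])
P=viewer.grab_frame('scene'); save(P,'s3'); S=stand(cloud(P))
B=S[(S[...,0]>-.11)&(S[...,0]<.03)&(S[...,2]>.062)&(S[...,2]<.1)&(abs(S[...,1])<.11)]
for lo in np.arange(-.11,.11,.03):
    k=B[(B[:,1]>lo)&(B[:,1]<lo+.03)]; print(round(lo,2),len(k),k[:,0].min(),k[:,0].max(),k[:,2].max())
a=cv2.imread('pics/s3.png')[130:310,130:330]; cv2.imwrite('pics/c3.png',cv2.resize(a,None,fx=3,fy=3,interpolation=3))
```

```text
[-0.18467643 -0.0098536   0.0596446 ] [-0.35393742 -1.83430464 -4.5978836 ]
-0.11 32 -0.07628072091175161 -0.06395848591064617 0.08730530684212993
-0.08 132 -0.07733333006447102 0.02934862784306736 0.09050439750283151
-0.05 214 -0.10872170785366088 0.028792582610295134 0.09526085242238203
-0.02 121 -0.09572091196170497 -0.041821704341689345 0.0957357490302356
0.01 105 -0.07688814300185585 -0.04057208214512318 0.08978508008357239
0.04 121 -0.07757489125452376 -0.03945745347112034 0.09143407320168552
0.07 2 -0.06627380531213103 -0.051822027819248107 0.08528881090225297Traceback (most recent call last):
  File "<stdin>", line 6, in <module>
    return umr_minimum(a, axis, None, out, keepdims, initial, where)
ValueError: zero-size array to reduction operation minimum which has no identity
```

Emit:
arm_command(series=[{"gripper": 1, "tx": 0.001, "ty": 0.025, "tz": 0, "spin": 0}, {"gripper": 1, "tx": 0.001, "ty": 0.05, "tz": 0, "spin": 0}, {"gripper": 1, "tx": 0.002, "ty": 0.075, "tz": 0, "spin": 0}, {"gripper": 1, "tx": 0.003, "ty": 0.1, "tz": 0, "spin": 0}, {"gripper": 1, "tx": 0.003, "ty": 0.125, "tz": 0, "spin": 0}, {"gripper": 1, "tx": 0.004, "ty": 0.15, "tz": 0, "spin": 0}, {"gripper": 1, "tx": 0.005, "ty": 0.17, "tz": 0, "spin": 0}, {"gripper": 1, "tx": 0.005, "ty": 0.18, "tz": 0, "spin": 0}])

```text
t: 14.5
tool_pos: [0.5658, -0.2294, 0.0593]
tcp_rot: [-0.001, 0.715, 0.7, 0.0]
force: [0.0, 0.3, -4.9]
finger_gap: 0.426
finger_force: 60.0
```

```bash
cat > m.py <<'E'
from h import *
import sys
n=sys.argv[1]
print(stand(np.array(arm.observe()['tool_pos'])),arm.observe()['force'])
P=viewer.grab_frame('scene'); save(P,n); S=stand(cloud(P))
B=S[(S[...,0]>-.06)&(S[...,0]<.03)&(S[...,2]>.064)&(S[...,2]<.1)&(abs(S[...,1])<.11)]
for lo in np.arange(-.11,.09,.03):
    k=B[(B[:,1]>lo)&(B[:,1]<lo+.03)]
    if len(k): print(round(lo,2),len(k),k[:,0].min().round(4),k[:,0].max().round(4),k[:,2].max().round(4))
a=cv2.imread('pics/%s.png'%n)[130:310,130:330]; cv2.imwrite('pics/c%s.png'%n,cv2.resize(a,None,fx=3,fy=3,interpolation=3))
E
python3 m.py s4
```

```text
[-0.14773171 -0.00978361  0.05928533] [ 0.04929991  0.33219827 -4.92806167]
-0.11 100 -0.0306 0.0117 0.0872
-0.08 47 -0.0258 0.0061 0.0884
-0.05 84 -0.0594 -0.0139 0.0898
-0.02 118 -0.051 0.0019 0.0947
0.01 106 -0.0296 0.0089 0.0874
0.04 107 -0.0298 0.0066 0.0872
0.07 2 -0.0189 -0.0118 0.0834
```

View pics/cs4.png

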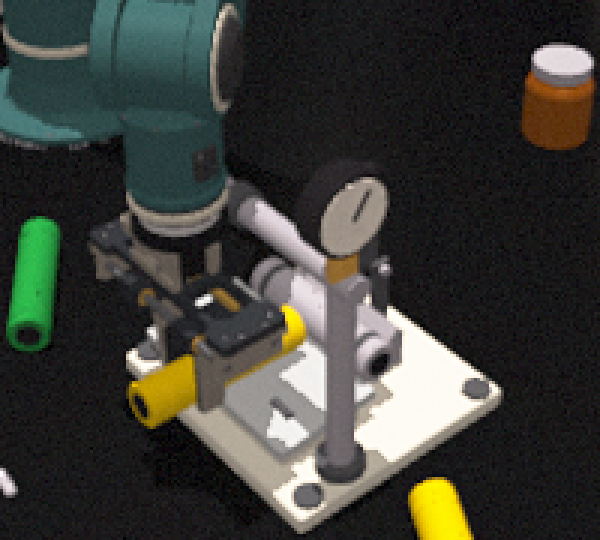

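Emit:
arm_command(series=[{"gripper": 1, "tx": 0, "ty": -0.03, "tz": 0, "spin": 0}, {"gripper": 1, "tx": 0, "ty": -0.1, "tz": 0, "spin": 0}, {"gripper": 1, "tx": 0, "ty": -0.2, "tz": 0, "spin": 0}, {"gripper": 1, "tx": 0, "ty": -0.3, "tz": 0.02, "spin": 0}, {"gripper": 1, "tx": 0, "ty": -0.4, "tz": 0.05, "spin": 0}, {"gripper": 1, "tx": 0, "ty": -0.5, "tz": 0.08, "spin": 0}, {"gripper": 1, "tx": 0, "ty": -0.55, "tz": 0.1, "spin": 0}, {"gripper": 1, "tx": 0, "ty": -0.6, "tz": 0.12, "spin": 0}])

```text
t: 15.55
tool_pos: [0.5659, -0.3509, 0.0837]
tcp_rot: [-0.0, 0.715, 0.699, 0.0]
force: [0.7, 0.7, -4.5]
finger_gap: 0.419
finger_force: 60.0
```

```bash
python3 m.py s5
```

```text
[-0.26913189 -0.01313844  0.08374394] [ 0.6621279   0.68195303 -4.50989991]
-0.11 59 -0.0193 0.016 0.0811
-0.08 76 -0.0201 0.0132 0.0793
-0.05 10 -0.0196 0.0123 0.0777
-0.02 72 -0.0206 0.0064 0.0788
0.01 100 -0.0207 0.0135 0.0792
0.04 92 -0.0211 0.013 0.0818
```

Emit:
arm_command(series=[{"gripper": 1, "tx": 0.1, "ty": 0, "tz": 0, "spin": 0.055}, {"gripper": 1, "tx": 0.2, "ty": 0, "tz": 0, "spin": 0.11}, {"gripper": 1, "tx": 0.3, "ty": 0, "tz": 0, "spin": 0.165}, {"gripper": 1, "tx": 0.4, "ty": 0, "tz": 0, "spin": 0.22}, {"gripper": 1, "tx": 0.5, "ty": 0, "tz": 0, "spin": 0.275}, {"gripper": 1, "tx": 0.6, "ty": 0, "tz": 0, "spin": 0.33}, {"gripper": 1, "tx": 0.7, "ty": 0, "tz": 0, "spin": 0.385}, {"gripper": 1, "tx": 0.8, "ty": 0, "tz": 0, "spin": 0.44}])

```text
t: 16.6
tool_pos: [0.7263, -0.3497, 0.083]
tcp_rot: [-0.001, 0.102, 0.995, 0.0]
force: [0.0, 0.1, -4.7]
finger_gap: 0.422
finger_force: 60.0
```

Emit:
arm_command(series=[{"gripper": 1, "tx": 0.06, "ty": 0.01, "tz": -0.08, "spin": 0.047}, {"gripper": 1, "tx": 0.06, "ty": 0.01, "tz": -0.16, "spin": 0.047}, {"gripper": 1, "tx": 0.06, "ty": 0.01, "tz": -0.24, "spin": 0.047}, {"gripper": 1, "tx": 0.06, "ty": 0.01, "tz": -0.32, "spin": 0.047}, {"gripper": 1, "tx": 0.06, "ty": 0.01, "tz": -0.37, "spin": 0.047}, {"gripper": 1, "tx": 0.06, "ty": 0.01, "tz": -0.39, "spin": 0.047}, {"gripper": 1, "tx": 0.06, "ty": 0.01, "tz": -0.39, "spin": 0.047}, {"gripper": 1, "tx": 0.06, "ty": 0.01, "tz": -0.39, "spin": 0.047}])

```text
t: 17.6
tool_pos: [0.7384, -0.3489, 0.0064]
tcp_rot: [0.001, 0.031, 1.0, -0.0]
force: [-0.5, -0.0, -4.6]
finger_gap: 0.425
finger_force: 60.0
```

Emit:
arm_command(series=[{"gripper": 1, "tx": 0, "ty": 0, "tz": -0.008, "spin": 0}, {"gripper": 1, "tx": 0, "ty": 0, "tz": -0.008, "spin": 0}, {"gripper": 0.0, "tx": 0, "ty": 0, "tz": -0.008, "spin": 0}, {"gripper": -0.5, "tx": 0, "ty": 0, "tz": -0.008, "spin": 0}, {"gripper": -1, "tx": 0, "ty": 0, "tz": -0.008, "spin": 0}, {"gripper": -1, "tx": 0, "ty": 0, "tz": -0.008, "spin": 0}, {"gripper": -1, "tx": 0, "ty": 0, "tz": -0.008, "spin": 0}, {"gripper": -1, "tx": 0, "ty": 0, "tz": -0.008, "spin": 0}])

```text
t: 18.6
tool_pos: [0.7378, -0.3486, 0.004]
tcp_rot: [0.0, 0.031, 1.0, 0.0]
force: [0.7, -0.2, 0.3]
finger_gap: 0.994
finger_force: 0.0
```

Emit:
arm_command(series=[{"gripper": -1, "tx": 0, "ty": 0, "tz": 0, "spin": 0}, {"gripper": -1, "tx": 0, "ty": 0, "tz": 0.1, "spin": 0}, {"gripper": -1, "tx": 0, "ty": 0, "tz": 0.2, "spin": 0}, {"gripper": -1, "tx": 0, "ty": 0, "tz": 0.35, "spin": 0}, {"gripper": -1, "tx": 0, "ty": 0, "tz": 0.5, "spin": 0}, {"gripper": -1, "tx": 0, "ty": 0, "tz": 0.65, "spin": 0}, {"gripper": -1, "tx": 0, "ty": 0, "tz": 0.8, "spin": 0}, {"gripper": -1, "tx": 0, "ty": 0, "tz": 1, "spin": 0}])

```text
t: 19.6
tool_pos: [0.7376, -0.3485, 0.2065]
tcp_rot: [0.0, 0.031, 1.0, -0.0]
force: [0.7, -0.2, -0.4]
finger_gap: 1.0
finger_force: 0.0
```

Run:
```python
from h import *
for q in('scene','top'):
    P=viewer.grab_frame(q); save(P,q+'6'); S=stand(cloud(P))
    B=S[(abs(S[...,0])<.025)&(S[...,2]>.066)&(S[...,2]<.09)&(S[...,1]>-.12)&(S[...,1]<.11)]; print('barrel',B[:,0].min(),B[:,0].max(),np.percentile(B[:,1],[1,99]),B[:,2].max())
    A=S[(S[...,0]>-.045)&(S[...,0]<.12)&(S[...,2]>.1)&(S[...,2]<.215)&(abs(S[...,1])<.05)]
    for z in np.arange(.1,.215,.015):
        k=A[(A[:,2]>z)&(A[:,2]<z+.015)]
        if len(k): print(round(z,3),len(k),np.percentile(k[:,0],[2,98]).round(3),np.percentile(k[:,1],[2,98]).round(3))
a=cv2.imread('pics/scene6.png')[130:350,130:330]; b=cv2.imread('pics/top6.png')[80:300,220:420]; cv2.imwrite('pics/c6.png',cv2.resize(np.hstack([a,b]),None,fx=2,fy=2,interpolation=3))
```

```text
barrel -0.02121084569846417 0.01461613824461479 [-0.09078011 -0.00077973] 0.07991204187445582
0.1 47 [0.044 0.058] [-0.028  0.004]
0.115 14 [0.048 0.057] [-0.013 -0.008]
0.13 1 [0.056 0.056] [-0.012 -0.012]
0.19 15 [0.049 0.06 ] [-0.011  0.003]
0.205 1 [0.051 0.051] [-0.003 -0.003]
barrel -0.020761060795260116 0.017709175989732415 [-0.08676664  0.06780527] 0.08618399220219501
0.1 27 [0.045 0.06 ] [-0.025  0.027]
0.115 3 [0.049 0.056] [0.011 0.011]
0.145 1 [0.056 0.056] [0.01 0.01]
0.16 24 [0.033 0.045] [-0.01  0.01]
0.175 2 [0.05  0.053] [0.011 0.011]
0.19 33 [0.043 0.063] [-0.011  0.009]
0.205 10 [0.047 0.059] [-0.007  0.006]
```

View pics/c6.png

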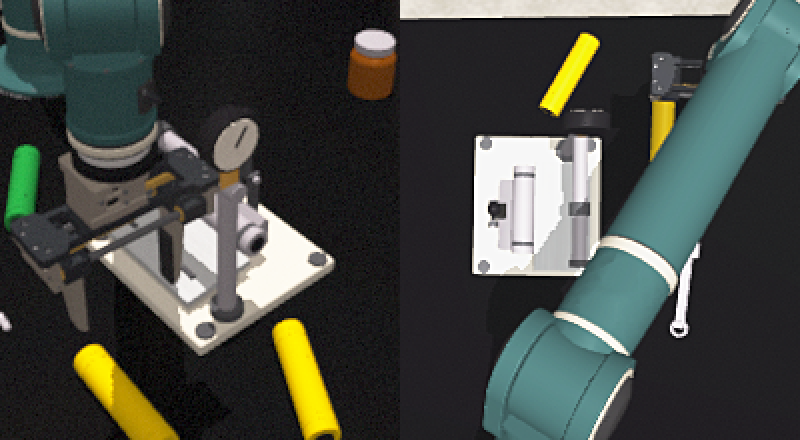

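Emit:
arm_command(series=[{"gripper": 1, "tx": 0, "ty": 0, "tz": 0.15, "spin": -0.04}, {"gripper": 1, "tx": -0.05, "ty": 0, "tz": 0.3, "spin": -0.09}, {"gripper": 1, "tx": -0.12, "ty": 0, "tz": 0.45, "spin": -0.14}, {"gripper": 1, "tx": -0.2, "ty": 0, "tz": 0.6, "spin": -0.19}, {"gripper": 1, "tx": -0.3, "ty": 0.02, "tz": 0.7, "spin": -0.24}, {"gripper": 1, "tx": -0.4, "ty": 0.06, "tz": 0.8, "spin": -0.29}, {"gripper": 1, "tx": -0.5, "ty": 0.12, "tz": 0.82, "spin": -0.34}, {"gripper": 1, "tx": -0.6, "ty": 0.2, "tz": 0.82, "spin": -0.39}])

```text
t: 20.7
tool_pos: [0.6169, -0.3089, 0.3695]
tcp_rot: [0.001, 0.603, 0.798, 0.001]
force: [-0.9, 0.2, 0.3]
finger_gap: 0.155
finger_force: 0.0
```

Emit:
arm_command(series=[{"gripper": 1, "tx": -0.08, "ty": 0.11, "tz": 0, "spin": -0.04}, {"gripper": 1, "tx": -0.15, "ty": 0.23, "tz": 0, "spin": -0.08}, {"gripper": 1, "tx": -0.2, "ty": 0.35, "tz": 0, "spin": -0.098}, {"gripper": 1, "tx": -0.25, "ty": 0.48, "tz": 0, "spin": -0.098}, {"gripper": 1, "tx": -0.27, "ty": 0.61, "tz": 0, "spin": -0.098}, {"gripper": 1, "tx": -0.27, "ty": 0.74, "tz": 0, "spin": -0.098}, {"gripper": 1, "tx": -0.27, "ty": 0.87, "tz": 0, "spin": -0.098}, {"gripper": 1, "tx": -0.27, "ty": 1.0, "tz": 0, "spin": -0.098}])

```text
t: 21.7
tool_pos: [0.5635, -0.1079, 0.3688]
tcp_rot: [0.0, 0.716, 0.698, 0.001]
force: [-0.8, 0.4, -0.4]
finger_gap: 0.007
finger_force: 0.0
```

Emit:
arm_command(series=[{"gripper": 1, "tx": 0, "ty": 0.1, "tz": 0, "spin": 0}, {"gripper": 1, "tx": 0, "ty": 0.2, "tz": 0, "spin": 0}, {"gripper": 1, "tx": 0, "ty": 0.3, "tz": 0, "spin": 0}, {"gripper": 1, "tx": 0, "ty": 0.4, "tz": 0, "spin": 0}, {"gripper": 1, "tx": 0, "ty": 0.5, "tz": 0, "spin": 0}, {"gripper": 1, "tx": 0, "ty": 0.6, "tz": 0, "spin": 0}, {"gripper": 1, "tx": 0, "ty": 0.7, "tz": 0, "spin": 0}, {"gripper": 1, "tx": 0, "ty": 0.7, "tz": 0, "spin": 0}])

```text
t: 22.7
tool_pos: [0.5637, 0.0332, 0.3681]
tcp_rot: [-0.0, 0.715, 0.699, 0.0]
force: [-0.7, -0.0, -0.1]
finger_gap: 0.002
finger_force: 0.0
```

Emit:
arm_command(series=[{"gripper": 1, "tx": 0, "ty": 0, "tz": -0.12, "spin": 0}, {"gripper": 1, "tx": 0, "ty": 0, "tz": -0.25, "spin": 0}, {"gripper": 1, "tx": 0, "ty": 0, "tz": -0.4, "spin": 0}, {"gripper": 1, "tx": 0, "ty": 0, "tz": -0.55, "spin": 0}, {"gripper": 1, "tx": 0, "ty": 0, "tz": -0.7, "spin": 0}, {"gripper": 1, "tx": 0, "ty": 0, "tz": -0.85, "spin": 0}, {"gripper": 1, "tx": 0, "ty": 0, "tz": -0.95, "spin": 0}, {"gripper": 1, "tx": 0, "ty": 0, "tz": -1.0, "spin": 0}])

```text
t: 23.7
tool_pos: [0.5636, 0.0308, 0.1673]
tcp_rot: [-0.0, 0.716, 0.698, -0.0]
force: [0.2, -0.6, -0.3]
finger_gap: 0.006
finger_force: 0.0
```

Emit:
arm_command(series=[{"gripper": 1, "tx": 0, "ty": -0.05, "tz": 0, "spin": 0}, {"gripper": 1, "tx": 0, "ty": -0.1, "tz": 0, "spin": 0}, {"gripper": 1, "tx": -0.005, "ty": -0.15, "tz": 0, "spin": 0}, {"gripper": 1, "tx": -0.005, "ty": -0.2, "tz": 0, "spin": 0}, {"gripper": 1, "tx": -0.01, "ty": -0.25, "tz": 0, "spin": 0}, {"gripper": 1, "tx": -0.01, "ty": -0.3, "tz": 0, "spin": 0}, {"gripper": 1, "tx": -0.01, "ty": -0.35, "tz": -0.015, "spin": 0}, {"gripper": 1, "tx": -0.01, "ty": -0.4, "tz": -0.035, "spin": 0}])

```text
t: 24.7
tool_pos: [0.5616, -0.0493, 0.1608]
tcp_rot: [-0.0, 0.716, 0.698, -0.0]
force: [-0.8, 0.9, 1.6]
finger_gap: 0.009
finger_force: 0.7
```

```bash
python3 m.py s7
python3 - <<'E'
import cv2
a=cv2.imread('pics/s7.png')[150:300,170:320]; cv2.imwrite('pics/c7.png',cv2.resize(a,None,fx=4,fy=4,interpolation=3))
E
```

```text
[ 0.03224879 -0.00076772  0.16075747] [-0.80575934  0.93525944  1.59694487]
-0.11 66 -0.0215 0.0149 0.0801
-0.08 74 -0.0204 0.0149 0.0801
-0.05 13 -0.0199 0.0109 0.0757
-0.02 67 -0.0202 0.0078 0.0788
0.01 101 -0.0214 0.0135 0.0802
0.04 91 -0.022 0.012 0.0798
0.07 1 -0.0126 -0.0126 0.0697
```

View pics/c7.png

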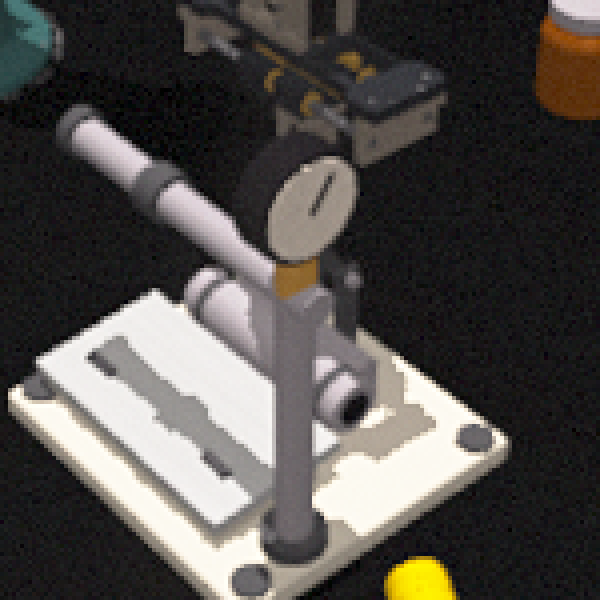

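Emit:
arm_command(series=[{"gripper": 1, "tx": 0, "ty": -0.04, "tz": -0.03, "spin": 0}, {"gripper": 1, "tx": 0, "ty": -0.085, "tz": -0.07, "spin": 0}, {"gripper": 1, "tx": 0, "ty": -0.12, "tz": -0.115, "spin": 0}, {"gripper": 1, "tx": 0, "ty": -0.155, "tz": -0.17, "spin": 0}, {"gripper": 1, "tx": 0, "ty": -0.17, "tz": -0.205, "spin": 0}, {"gripper": 1, "tx": 0, "ty": -0.18, "tz": -0.24, "spin": 0}, {"gripper": 1, "tx": 0, "ty": -0.185, "tz": -0.265, "spin": 0}, {"gripper": 1, "tx": 0, "ty": -0.185, "tz": -0.28, "spin": 0}])

```text
t: 25.75
tool_pos: [0.5618, -0.0857, 0.1047]
tcp_rot: [0.0, 0.716, 0.698, -0.0]
force: [-0.0, -0.0, 0.7]
finger_gap: 0.005
finger_force: 0.3
```

Emit:
arm_command(series=[{"gripper": 1, "tx": 0, "ty": 0, "tz": -0.005, "spin": 0}, {"gripper": 1, "tx": 0, "ty": 0, "tz": -0.005, "spin": 0}, {"gripper": 1, "tx": 0, "ty": 0, "tz": -0.01, "spin": 0}, {"gripper": 1, "tx": 0, "ty": 0, "tz": -0.01, "spin": 0}, {"gripper": 1, "tx": 0, "ty": 0, "tz": -0.01, "spin": 0}, {"gripper": 1, "tx": 0, "ty": 0, "tz": -0.01, "spin": 0}, {"gripper": 1, "tx": 0, "ty": 0, "tz": -0.01, "spin": 0}, {"gripper": 1, "tx": 0, "ty": 0, "tz": -0.01, "spin": 0}])

```text
t: 26.75
tool_pos: [0.5621, -0.0855, 0.1033]
tcp_rot: [0.0, 0.716, 0.698, 0.0]
force: [-0.5, 1.5, 6.0]
finger_gap: 0.01
finger_force: 2.7
```

Emit:
arm_command(series=[{"gripper": 1, "tx": 0, "ty": 0, "tz": 0.03, "spin": 0}, {"gripper": 1, "tx": 0, "ty": 0, "tz": 0.1, "spin": 0}, {"gripper": 1, "tx": 0, "ty": 0.05, "tz": 0.2, "spin": 0}, {"gripper": 1, "tx": 0, "ty": 0.1, "tz": 0.35, "spin": 0}, {"gripper": 1, "tx": 0, "ty": 0.2, "tz": 0.5, "spin": 0}, {"gripper": 1, "tx": 0, "ty": 0.3, "tz": 0.65, "spin": 0}, {"gripper": 1, "tx": 0, "ty": 0.45, "tz": 0.8, "spin": 0}, {"gripper": 1, "tx": 0, "ty": 0.6, "tz": 0.95, "spin": 0}])

```text
t: 27.75
tool_pos: [0.5617, 0.0349, 0.2948]
tcp_rot: [0.0, 0.716, 0.698, 0.0]
force: [0.1, 0.5, -0.3]
finger_gap: 0.002
finger_force: 0.0
```

Emit:
arm_command(series=[{"gripper": 1, "tx": 0, "ty": 0.1, "tz": 0, "spin": 0}, {"gripper": 1, "tx": 0, "ty": 0.2, "tz": 0, "spin": 0}, {"gripper": 1, "tx": 0, "ty": 0.3, "tz": 0, "spin": 0}, {"gripper": 1, "tx": 0, "ty": 0.4, "tz": 0, "spin": 0}, {"gripper": 1, "tx": 0, "ty": 0.45, "tz": 0, "spin": 0}, {"gripper": 1, "tx": 0, "ty": 0.5, "tz": 0, "spin": 0}, {"gripper": 1, "tx": 0, "ty": 0.5, "tz": 0, "spin": 0}, {"gripper": 1, "tx": 0, "ty": 0.5, "tz": 0, "spin": 0}])

```text
t: 28.75
tool_pos: [0.5619, 0.1337, 0.2931]
tcp_rot: [0.0, 0.716, 0.698, -0.0]
force: [0.1, -0.2, 0.8]
finger_gap: 0.004
finger_force: 0.0
```

```bash
python3 m.py s8
python3 - <<'E'
from h import *
for q in ('top','scene'):
    P=viewer.grab_frame(q); save(P,q+'9'); S=stand(cloud(P)); A=S[(S[...,0]>-.06)&(S[...,0]<.07)&(S[...,2]>.085)&(S[...,2]<.15)&(abs(S[...,1])<.013)]
    for lo in np.arange(-.06,.07,.015):
        k=A[(A[:,0]>lo)&(A[:,0]<lo+.015)]
        if len(k): print(q,round(lo,3),len(k),np.percentile(k[:,2],[50,95]).round(4))
a=cv2.imread('pics/scene9.png')[150:300,170:320]; b=cv2.imread('pics/top9.png')[120:270,220:370]; cv2.imwrite('pics/c9.png',cv2.resize(np.hstack([a,b]),None,fx=2.6,fy=2.6,interpolation=3))
E
```

```text
[0.21513267 0.00394486 0.29305466] [ 0.11913685 -0.2373521   0.80596849]
-0.11 66 -0.0206 0.0155 0.0797
-0.08 72 -0.0184 0.014 0.0799
-0.05 12 -0.0219 0.0118 0.0775
-0.02 95 -0.0525 -0.0064 0.1
0.01 12 -0.0195 0.0098 0.098
0.04 84 -0.0215 0.0132 0.0795
0.07 1 0.0129 0.0129 0.0707
top -0.06 9 [0.1072 0.1122]
top -0.045 31 [0.1115 0.1157]
top -0.03 24 [0.1039 0.1071]
top -0.015 34 [0.1034 0.1075]
top 0.0 33 [0.1046 0.1076]
top 0.015 28 [0.1054 0.1079]
top 0.03 28 [0.1051 0.1081]
top 0.045 35 [0.1044 0.1075]
scene -0.06 34 [0.1035 0.1116]
scene -0.045 35 [0.1069 0.1119]
scene -0.03 38 [0.1007 0.1035]
scene -0.015 28 [0.1006 0.1045]
scene 0.03 11 [0.1015 0.1051]
scene 0.045 27 [0.102  0.1042]
scene 0.06 1 [0.1026 0.1026]
```

View pics/c9.png

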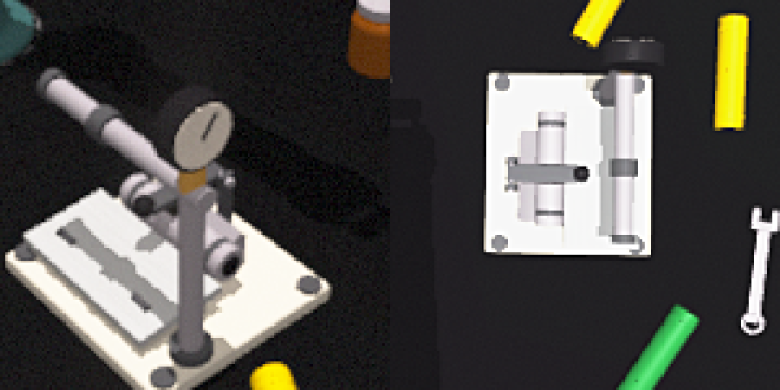

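The clamp arm is level, the barrel is square in the vee, and the robot is clear of everything.

```bash
python3 -c "
from station import arm
print(arm.job_done())"
```

```text
the job is handed in; nothing more can be done
None
```

The barrel was rolled into the vee and is lying square in it with the clamp arm level on it, and the job is handed in. The tool could not tilt under the pipe, so I pushed with a yellow look-alike cylinder held in the gripper and put it back about where it lay.

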